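# Load the slumping moulds for the kiln

### The job

Get the slumping moulds ready for the kiln: set each fused glass blank into the mould made for its shape and size, so that it lies flat on the shoulder inside the rim, square with the mould. Put the glass down gently, do not let it drop, and leave the spray can and the flux bottle standing where they are.

Things in the scene. Friction and masses are not known exactly. Their poses are not given: they have to be found in the camera images.
- blank_large_round: Large round fused glass blank, amber with a circle of ivory dots, 64 mm in diameter, 14 mm thick, lying on the grey work board (18 mm above the bench); origin at the centre of its underside, z up.
- blank_small_round: Small round fused glass blank, teal with one ivory dot, 44 mm in diameter, 14 mm thick, lying on the grey work board (18 mm above the bench); origin at the centre of its underside, z up.
- blank_square: Square fused glass blank, dark blue with two ivory stripes, 50 x 50 mm, 14 mm thick, lying on the grey work board (18 mm above the bench); origin at the centre of its underside, z up. Sides along its x and y.
- blank_oblong: Oblong fused glass blank, red with ivory stripes, 44 mm along its x by 80 mm along its y, 14 mm thick, lying on the grey work board (18 mm above the bench); origin at the centre of its underside, z up.
- mould_large_round: Cream ceramic slumping mould, fixed on the grey board (top 18 mm above the bench); origin at the centre of its underside, z up. Flat shoulder round its hollow, 4 mm high rim outside that. Large round mould: 96 mm outside, shoulder 34 mm above the board, 78 mm across inside the rim, hollow 48 mm across; rim top 38 mm above the board.
- mould_small_round: Cream ceramic slumping mould, fixed on the grey board (top 18 mm above the bench); origin at the centre of its underside, z up. Flat shoulder round its hollow, 4 mm high rim outside that. Small round mould: 74 mm outside, shoulder 26 mm above the board, 56 mm across inside the rim, hollow 30 mm across; rim top 30 mm above the board.
- mould_square: Cream ceramic slumping mould, fixed on the grey board (top 18 mm above the bench); origin at the centre of its underside, z up. Flat shoulder round its hollow, 4 mm high rim outside that. Square mould: 80 x 80 mm outside, sides along its x and y, shoulder 30 mm above the board, 62 x 62 mm inside the rim, hollow 36 x 36 mm; rim top 34 mm above the board.
- mould_oblong: Cream ceramic slumping mould, fixed on the grey board (top 18 mm above the bench); origin at the centre of its underside, z up. Flat shoulder round its hollow, 4 mm high rim outside that. Oblong mould: 70 mm along its x by 106 mm along its y outside, shoulder 30 mm above the board, 56 x 92 mm inside the rim, hollow 28 x 64 mm; rim top 34 mm above the board.
- spray_can: Blue spray can with a white cap standing at the left, 64 mm in diameter, 136 mm tall; origin at the centre of its underside. A bystander.
- flux_bottle: White flux bottle with a green spout cap standing at the right, 44 x 64 mm, 125 mm tall; origin at the centre of its underside. A bystander.
There are look-alikes about, which are no part of the job. There is more than one size of the blank_large_round; the job needs the larger.

How it is judged:
At the end, for the whole second after the job is handed in: Each blank lies level (0.06 rad) on its own mould's shoulder, height within 3 mm, centred within 9 mm; square and oblong turned within 0.25 rad of the mould's sides (any symmetric way); all at rest; spray can and flux bottle upright (0.15 rad), moved under 30 mm (horizontal distance between blank_large_round and mould_large_round below 0.009 m and z of blank_large_round in the frame of mould_large_round between 0.031 and 0.037 m and angle between each of blank_large_round, blank_small_round, blank_square, blank_oblong's own z axis and vertical below 0.06 rad and linear speed of each of blank_large_round, blank_small_round, blank_square, blank_oblong below 0.02 m/s and horizontal distance between blank_small_round and mould_small_round below 0.009 m and z of blank_small_round in the frame of mould_small_round between 0.023 and 0.029 m and horizontal distance between blank_square and mould_square below 0.009 m and z of blank_square in the frame of mould_square between 0.027 and 0.033 m and horizontal distance between blank_oblong and mould_oblong below 0.009 m and z of blank_oblong in the frame of mould_oblong between 0.027 and 0.033 m and (angle between the x axis of blank_square and the x axis of mould_square, either way round below 0.25 rad or angle between the x axis of blank_square and the y axis of mould_square, either way round below 0.25 rad) and angle between the x axis of blank_oblong and the x axis of mould_oblong, either way round below 0.25 rad and distance of each of spray_can, flux_bottle from where it was at the start of the episode below 0.03 m and angle between each of spray_can, flux_bottle's own z axis and vertical below 0.15 rad); the robot touches nothing.
It fails at once if a glass blank is dropped: it moves faster than 0.6 m/s less than 80 mm above the bench ((height (world z) of blank_large_round below 0.08 m and linear speed of blank_large_round above 0.6 m/s) or (height (world z) of blank_small_round below 0.08 m and linear speed of blank_small_round above 0.6 m/s) or (height (world z) of blank_square below 0.08 m and linear speed of blank_square above 0.6 m/s) or (height (world z) of blank_oblong below 0.08 m and linear speed of blank_oblong above 0.6 m/s)).
It fails at once if the spray can or the flux bottle is knocked over (angle between any of spray_can, flux_bottle's own z axis and vertical above 0.6 rad).
It also fails if it takes over 102 s, if anything falls off the work surface, if the arm or the gripper's body presses on something with over 40 N, if the wrist force passes 120 N, or if a joint passes its speed limit or range.

### The arm

A 7-joint arm with a two-finger parallel gripper is mounted at the origin on a cart in front of the work surface, level with it; the furniture and walls round the work are solid. World frame = base frame: x ahead of the robot, y to its left, z up, the work surface at z = 0. Lengths are in m, angles in rad, forces in N, time in s.
With the tool pointing down it reaches from about 0.425 to 0.925 m from the base axis. Payload 6.8 kg.
Tool frame: the origin (TCP) lies at the very end of the fingers, on their centre line; the grasp point (between the pads) lies 19 mm behind it; z points along the fingers, y is the line along which they close (so a half turn about z gives the same grasp; the last joint's range is limited). The gripper opens to 85 mm and grips with 20 to 120 N. Pads are 22 mm wide; open, the fingers measure 114 mm over their backs; the gripper's body (76 mm by 85 mm) begins 54 mm behind the grasp point. The pads swing forward as they close: fully open they stand 13 mm farther back than shut.
Start: joints at [1.135, 0.477, 0.022, 1.555, -0.011, 1.109, -0.083], TCP at [0.217, -0.639, 0.231] pointing down, gripper open.
Joint ranges: [-2.96, 2.96], [-0.34, 2.1], [-1.41, 1.46], [0.24, 2.44], [-1.37, 4.51], [0.17, 1.92], [-2.96, 2.96]. Speed limits (rad/s): [2.39, 2.39, 3.14, 3.14, 3.14, 3.14, 3.14].

### API

Orientations are given as a unit quaternion [w, x, y, z].
In Python, from station import monitor, eyes, bot gives the robot as it stands.
- The arm moves only by the shell command python3 -m creep 'ROWS' [FORCE]. ROWS is one flat JSON list of numbers that holds 1 to 20 rows one after another, with no inner brackets; each row has 5 numbers: dx, dy, dz in units of 50 mm, then a turn about the tool's z in rad, then the opening from 0.0 (shut) to 1.0 (fully open); each row shifts and turns the commanded pose from where the row before left it, along the tool's axes as they then stand; what a row does not reach is not made up. A row lasts 1/10 s, in which the tool goes at most 0.05 m and 0.15 rad, less where a joint would pass 70% of its speed; a pose out of reach is approached as far as the arm can. The fingers move at their own pace and stop on an object; FORCE is the grip in N (left out, the last holds). Time passes only in rows, so rows that do not move let the fingers close. It prints the time, the measured TCP pose, the force, the opening and the grip force at its end. Input that does not fit is refused with a message, and nothing moves.
- monitor.get_obs(): the state, without advancing time (a new reading comes with each control period).
- eyes.read_camera(name): name is "side" or "top"; returns the picture (480x640x3 uint8, blue, green, red); there is no depth.
- eyes.camera_info(name): a dict with "vertical_fov" (degrees; the focal length in pixels is half the picture's height over the tangent of half this angle, whatever the lens; pixels are square), "cx", "cy" (the principal point, pixels), "view" (4x4, takes a point from world to camera coordinates). Camera axes: x right, y up, looking along -z (the intrinsics and any distortion apply to the point x, -y, -z); pixel columns grow to the right and rows downward; lengths in m; the calibration is good to about 2 mm. A picture is of the moment at which its call begins. camera_info takes no time and is no camera call.
- bot.hand_in(): hands the job in; it is judged then, once.
The state is a dict: "t": time; "q": joint angles; "joint_vel": joint speeds; "joint_torque": joint torques, N m; "eef_pos": TCP position; "tool_rot": TCP orientation; "contact_force": force on the tool from outside, world axes, zero at the start; "torque": the same for the moment, N m; "gripper_width": opening from 0.0 (shut) to 1.0 (fully open); "grasp_force": force on a finger pad.
Only numpy, scipy, OpenCV 4.12 (cv2) and the standard library are available. Lean on these libraries where they do the work, as an engineer would, in place of code of your own. Each camera call takes 0.05 s, during which the arm holds its last target. There are 200 camera calls.

## Working session

There is one attempt and no reset: what is moved stays moved. The work goes in short steps, Python scripts to look and compute and a shell command to move; the robot and the scene stay as the last step left them, time stands still between calls to the robot, and variables do not carry over. Pictures are saved under pics/ and viewed, at most 14 in all, crops included, and the job is handed in when it is done.

```bash
ls; mkdir -p pics; python3 - <<'E'
from station import monitor, eyes, bot
import cv2
for n in("top","side"):
    cv2.imwrite(f"pics/{n}0.png",eyes.read_camera(n)); print(n,eyes.camera_info(n))
o=monitor.get_obs();print(o)
E
```

```text
pics
top {'vertical_fov': 54.190717271677336, 'cx': 316.1846733351342, 'cy': 238.6792617722134, 'view': array([[ 0.01270526, -0.99966357,  0.02261236,  0.01600703],
       [ 0.99890548,  0.01370721,  0.04472077, -0.54949972],
       [-0.04501568,  0.02201942,  0.99874358, -1.08233633],
       [ 0.        ,  0.        ,  0.        ,  1.        ]])}
side {'vertical_fov': 48.40795306298998, 'cx': 314.44301231892274, 'cy': 245.01969676056908, 'view': array([[ 0.96854382,  0.24817983,  0.01815577, -0.54551296],
       [-0.1542234 ,  0.54140772,  0.8264943 ,  0.02795005],
       [ 0.19528954, -0.80329599,  0.56265224, -1.39097896],
       [ 0.        ,  0.        ,  0.        ,  1.        ]])}
{'t': 0.1, 'q': array([ 1.13493381,  0.47772106,  0.0223601 ,  1.55635301, -0.0115084 ,
        1.10926866, -0.08307954]), 'joint_vel': array([ 1.14902625e-06, -2.26572222e-03,  6.37991685e-04, -2.55104604e-03,
        2.18693376e-03,  1.07188859e-03, -7.61883093e-05]), 'joint_torque': array([ 5.58765430e-03, -5.97755921e+01,  1.61444351e+00, -2.81948680e+01,
        1.28547373e-02,  5.06603887e-03,  2.89676102e-06]), 'eef_pos': array([ 0.21711283, -0.63857525,  0.23042065]), 'tool_rot': array([-7.88217873e-04,  9.86599436e-01,  1.63159109e-01, -1.90258852e-04]), 'contact_force': array([ 0.04052628,  0.26132437, -0.79039226]), 'torque': array([-0.02896059, -0.01861537, -0.02842931]), 'grasp_force': 0.0, 'gripper_width': 0.9994450237240449}
```

View pics/top0.png

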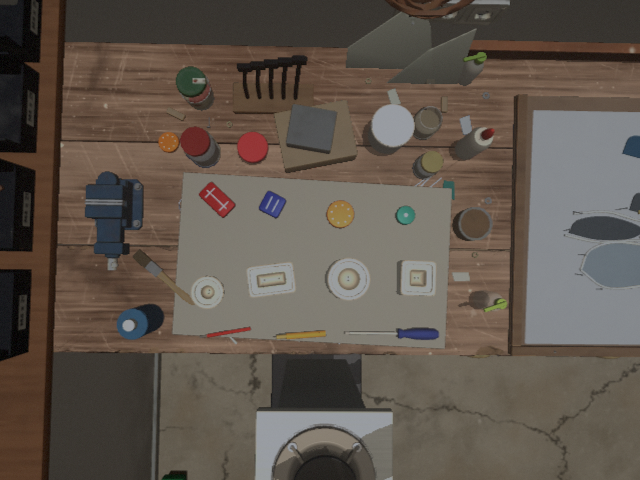

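View pics/side0.png

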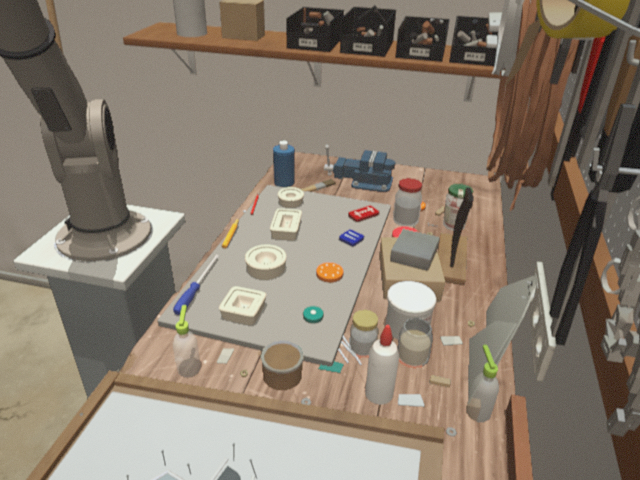

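The side and top views agree. Candidates for each thing I want, in top-view pixels:
- **Large round blank:** amber on the board at (340,214). The smaller amber disc on the bench at (168,142) is a look-alike, so I choose (340,214).
- **Other blanks:** small round teal (405,215), square blue (272,204), oblong red (217,199).
- **Red jar lid:** (253,148), not a blank.
- **Moulds:** small round (207,292), oblong (271,280), large round (348,279), square (418,278).
- **Bystanders:** spray can (132,324), flux bottle (497,303). The one at (475,65) is a look-alike.

```bash
cat > h.py <<'E'
import numpy as np, cv2
from station import monitor, eyes, bot
def ray(n,px,z):
    i=eyes.camera_info(n);V=np.array(i["view"]);f=240/np.tan(np.radians(i["vertical_fov"])/2)
    d=V[:3,:3].T@np.array([(px[0]-i["cx"])/f,-(px[1]-i["cy"])/f,-1]);c=-V[:3,:3].T@V[:3,3]
    return c+d*(z-c[2])/d[2]
def proj(n,p):
    i=eyes.camera_info(n);V=np.array(i["view"]);f=240/np.tan(np.radians(i["vertical_fov"])/2)
    q=V[:3,:3]@np.array(p)+V[:3,3]
    return np.array([i["cx"]-f*q[0]/q[2],i["cy"]+f*q[1]/q[2]])
E
python3 - <<'E'
from h import *
im=cv2.imread("pics/top0.png")
cv2.imwrite("pics/crop0.png",cv2.resize(im[170:350,155:455],None,fx=2.66,fy=2.66,interpolation=cv2.INTER_CUBIC))
hsv=cv2.cvtColor(im,cv2.COLOR_BGR2HSV)
def report(name,n,hsv,lo,hi,seed,z):
    m=cv2.inRange(hsv,lo,hi)
    m=cv2.morphologyEx(m,cv2.MORPH_CLOSE,np.ones((5,5)))
    cs,_=cv2.findContours(m,cv2.RETR_EXTERNAL,cv2.CHAIN_APPROX_NONE)
    cs=[c for c in cs if cv2.pointPolygonTest(c,seed,True)>-3]
    if not cs: print(name,"none");return
    c=max(cs,key=cv2.contourArea)
    w=np.array([ray(n,p,z)[:2] for p in c.reshape(-1,2)],np.float32)*1000
    print(name,n,"rect",np.round(cv2.minAreaRect(w)[0],1),np.round(cv2.minAreaRect(w)[1],1),round(cv2.minAreaRect(w)[2],1),
      "circ",np.round(cv2.minEnclosingCircle(w)[0],1),round(2*cv2.minEnclosingCircle(w)[1],1))
    return
for n,seeds in(("top",[(340,214),(405,215),(272,204),(217,199),(168,142)]),("side",[(330,272),(313,314),(351,238),(363,213)])):
    hs=cv2.cvtColor(cv2.imread(f"pics/{n}0.png"),cv2.COLOR_BGR2HSV)
    B=[("amber",(8,130,90),(28,255,255)),("teal",(75,100,50),(95,255,255)),("blue",(110,120,50),(130,255,255)),("red",(0,140,70),(6,255,255)),("small amber",(8,130,90),(28,255,255))]
    for (a,lo,hi),s in zip(B,seeds): 
        print(hs[s[1]+2,s[0]+4]); report(a,n,hs,lo,hi,s,.032 if a!="small amber" else .014)
for n,seeds in(("top",[(348,279),(207,292),(418,278),(271,280)]),("side",[(265,262),(290,197),(243,304),(286,222)])):
    hs=cv2.cvtColor(cv2.imread(f"pics/{n}0.png"),cv2.COLOR_BGR2HSV)
    for a,s,z in zip(["mL","mS","mSq","mO"],seeds,[.056,.048,.052,.052]): report(a,n,hs,(10,20,170),(40,110,255),s,z)
for p in[(350,263),(300,285),(270,240)]:print(hsv[p[1],p[0]])
E
```

```text
[ 21 136 150]
amber top rect [605.9 -30.3] [60.  59.9] 0.8 circ [606.4 -29.8] 62.6
[ 83 126 127]
teal top rect [ 605.8 -180.4] [39.1 39.5] 45.6 circ [ 606.3 -180.9] 41.7
[117 113 133]
blue top rect [626.6 126.1] [47.3 47.3] 64.2 circ [626.6 126.5] 60.3
[  0 168 138]
red top rect [635.1 252.9] [78. 42.] 46.3 circ [635.4 252.8] 83.9
[ 15 184 148]
small amber top rect [772.  371.6] [44.8 46.3] 46.7 circ [771.4 371.8] 48.5
[ 14 160 229]
amber side rect [608.7 -40.2] [57.7 68.6] 14.1 circ [607. -40.] 71.1
[ 85 175 165]
teal side rect [ 608.3 -189.7] [37.4 43.2] 15.3 circ [ 607.5 -189.7] 46.7
[117 151 167]
blue side rect [627.6 116.7] [51.  49.6] 62.9 circ [627.8 116.3] 64.2
[  0 188 172]
red side rect [636.9 241.5] [82.3 47.7] 47.7 circ [638.  241.8] 88.2
mL none
mS none
mSq none
mO noneTraceback (most recent call last):
  File "<stdin>", line 23, in <module>
  File "<stdin>", line 12, in report
  File "h.py", line 4, in ray
    i=eyes.camera_info(n);V=np.array(i["view"]);f=240/np.tan(np.radians(i["vertical_fov"])/2)
ValueError: time passes only in moves, steps and waits
```

View pics/crop0.png

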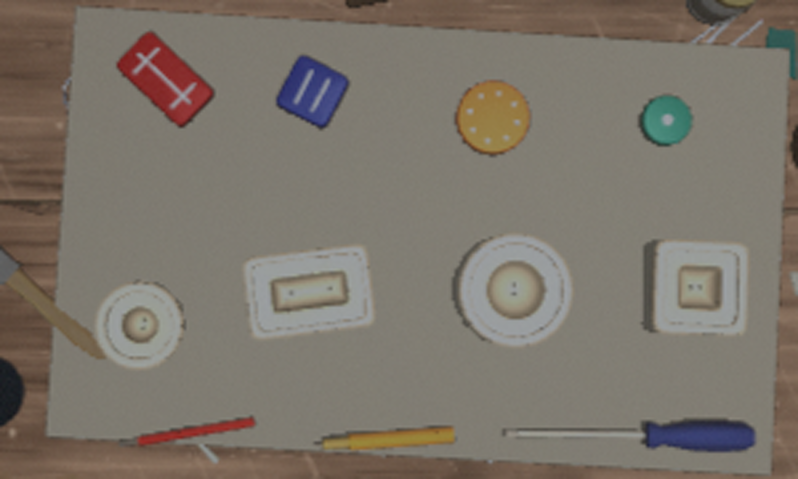

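The crop confirms it: the amber disc on the board has 8 ivory dots and measures about 62 mm, against about 46 mm for the one on the bench. The teal disc has one dot, the square is blue with two stripes, and the oblong is red with stripes. The four moulds show clearly. I'll measure the moulds next.

```bash
cat > h.py <<'E'
import numpy as np, cv2
from station import monitor, eyes, bot
I={n:eyes.camera_info(n) for n in("top","side")}
def ray(n,px,z):
    i=I[n];V=np.array(i["view"]);f=240/np.tan(np.radians(i["vertical_fov"])/2)
    d=V[:3,:3].T@np.array([(px[0]-i["cx"])/f,-(px[1]-i["cy"])/f,-1]);c=-V[:3,:3].T@V[:3,3]
    return c+d*(z-c[2])/d[2]
def proj(n,p):
    i=I[n];V=np.array(i["view"]);f=240/np.tan(np.radians(i["vertical_fov"])/2)
    q=V[:3,:3]@np.array(p)+V[:3,3]
    return np.array([i["cx"]-f*q[0]/q[2],i["cy"]+f*q[1]/q[2]])
def fit(name,n,m,seed,z,retr=cv2.RETR_EXTERNAL):
    cs,_=cv2.findContours(m,retr,cv2.CHAIN_APPROX_NONE)
    cs=[c for c in cs if cv2.pointPolygonTest(c,seed,True)>-3]
    if not cs: print(name,"none");return
    c=max(cs,key=cv2.contourArea)
    w=np.array([ray(n,p,z)[:2] for p in c.reshape(-1,2)],np.float32)*1000
    r=cv2.minAreaRect(w);M=cv2.moments(w)
    print(name,n,"rect",np.round(r[0],1),np.round(r[1],1),round(r[2],1),"centroid",round(M["m10"]/M["m00"],1),round(M["m01"]/M["m00"],1))
E
python3 - <<'E'
from h import *
im=cv2.imread("pics/top0.png");V=im.max(2)
hs=cv2.cvtColor(im,cv2.COLOR_BGR2HSV)
print(V[279,325:375],V[235,300:306])
for a,s,z in zip(["mL","mS","mSq","mO"],[(348,279),(207,292),(418,278),(271,280)],[.056,.048,.052,.052]):
    m=cv2.morphologyEx((V>162).astype(np.uint8),cv2.MORPH_CLOSE,np.ones((3,3)));fit(a,"top",m,s,z)
    fit(a+" hollow","top",cv2.inRange(hs,(10,50,60),(35,255,255)),s,z-.004)
E
```

```text
[ 84  83 110 149 159 155 152 160 159 157 158 156 146 122 131 148 152 154
 157 157 157 157 153 146 156 157 157 156 153 154 150 140 125 112 113 137
 157 159 158 158 145 130 153 159 152 141 129 129 130 129] [128 128 128 127 128 127]
mL none
mL hollow top rect [572.4 -52.5] [1321.6  828.6] 88.9 centroid 634.3 47.4
mS none
mS hollow top rect [572.9 -53.2] [1331.7  834.9] 88.9 centroid 635.4 47.4
mSq none
mSq hollow top rect [572.6 -52.9] [1326.6  831.8] 88.9 centroid 634.9 47.4
mO none
mO hollow top rect [572.6 -52.9] [1326.6  831.8] 88.9 centroid 634.9 47.4
```

```bash
python3 - <<'E'
from h import *
im=cv2.imread("pics/top0.png");V=im.max(2)
hs=cv2.cvtColor(im,cv2.COLOR_BGR2HSV)
print(hs[279,348],hs[235,300],hs[279,335])
for a,s,z in zip(["mL","mS","mSq","mO"],[(348,279),(207,292),(418,278),(271,280)],[.056,.048,.052,.052]):
    m=cv2.inRange(V,142,255);m=cv2.morphologyEx(m,cv2.MORPH_CLOSE,np.ones((3,3)));fit(a,"top",m,s,z)
    sub=np.zeros_like(V);cv2.circle(sub,s,24,255,-1)
    fit(a+" hollow","top",cv2.inRange(hs,(10,45,60),(35,255,255))&sub,s,z-.004)
for n,s,z in(("can",(132,324),.13),("flux",(497,303),.12)):print(n,ray("top",s,z))
for n,p in (("mL",(.460,-.05,.056)),):print(proj("side",p))
E
```

```text
[ 75   3 146] [ 19  28 128] [ 90   6 158]
mL top rect [458.7 -49.7] [93.1 91.7] 45.7 centroid 458.8 -49.9
mL hollow top rect [457.9 -49.5] [44.7 47.2] 0.6 centroid 458.2 -48.9
mS top rect [424.9 267.9] [71.  70.2] 27.7 centroid 424.8 267.3
mS hollow top rect [424.8 267.3] [26.9 26.8] 1.3 centroid 424.7 267.2
mSq top rect [ 462.3 -207. ] [78.1 78.9] 87.9 centroid 462.7 -206.8
mSq hollow top rect [ 461.8 -206. ] [36.  34.1] 0.1 centroid 461.7 -206.0
mO top rect [455.1 124.4] [ 69.1 105.1] 8.1 centroid 455.1 124.0
mO hollow top rect [454.9 125. ] [27.5 62.6] 7.8 centroid 454.8 124.8
can [0.36397276 0.40066299 0.13      ]
flux [ 0.41387791 -0.35735198  0.12      ]
[266.07597019 255.34642749]
```

```bash
cat > plan.py <<'E'
import sys
from h import *
def plan(x,y,z,phi=None):
    o=monitor.get_obs();q=o["tool_rot"];p=o["eef_pos"]
    a=2*np.arctan2(q[2],q[1]);b=a if phi is None else np.radians(phi)
    t=-((b-a+np.pi/2)%np.pi-np.pi/2);b=a-t
    d=np.array([x,y,z])-p
    print("t",round(o["t"],1),"phi",round(np.degrees(a),1),"turn",round(t,3),"q7",round(o["q"][6],2),
     "d after turn",np.round([d[0]*np.cos(b)+d[1]*np.sin(b),d[0]*np.sin(b)-d[1]*np.cos(b),-d[2]],4))
v=[float(s) for s in sys.argv[1:]]
plan(*v)
E
python3 plan.py .54 -.12 .08 0
```

```text
t 0.1 phi 18.8 turn 0.328 q7 -0.08 d after turn [ 0.3229 -0.5186  0.1504]
```

Careful with the scale: shifts go in units of 50 mm. That gives: -0.0346 m is -0.692, 0.0215 m is 0.43.

```bash
python3 -m creep '[0,0,0,0.11,0.52,0,0,0,0.11,0.52,0,0,0,0.108,0.52,0.43,-0.692,0,0,0.52,0.43,-0.692,0,0,0.52,0.43,-0.692,0,0,0.52,0.43,-0.692,0,0,0.52,0.43,-0.692,0,0,0.52,0.43,-0.692,0,0,0.52,0.43,-0.692,0,0,0.52,0.43,-0.692,0,0,0.52,0.43,-0.692,0,0,0.52,0.43,-0.692,0,0,0.52,0.43,-0.692,0,0,0.52,0.43,-0.692,0,0,0.52,0.43,-0.692,0,0,0.52,0.43,-0.692,0,0,0.52,0.43,-0.692,0,0,0.52]' 40; python3 plan.py .54 -.12 .034 0
```

```text
t: 1.9
eef_pos: [0.5403, -0.1187, 0.2311]
tool_rot: [0.0, 1.0, -0.0, -0.0]
contact_force: [0.9, -1.5, -0.1]
gripper_width: 0.522
grasp_force: 0.0
t 1.9 phi -0.0 turn -0.0 q7 -1.53 d after turn [-0.0003  0.0013  0.1971]
```

Motion is accurate. Next is a touch test on empty board, to find the fingertip offset at an opening of about 44 mm.

Scaled: 0.04 m is 0.8, 0.03 m is 0.6.

```bash
python3 -m creep '[0,0,0.8,0,0.52,0,0,0.8,0,0.52,0,0,0.8,0,0.52,0,0,0.8,0,0.52,0,0,0.6,0,0.52,0,0,0.08,0,0.52,0,0,0,0,0.52]'; for i in 1 2 3 4 5 6 7 8; do :; done; python3 -m creep '[0,0,0.08,0,0.52,0,0,0,0,0.52]';python3 -m creep '[0,0,0.08,0,0.52,0,0,0,0,0.52]'
```

```text
t: 2.6
eef_pos: [0.5394, -0.12, 0.0369]
tool_rot: [-0.0, 1.0, -0.0, -0.001]
contact_force: [1.2, -0.0, 0.5]
gripper_width: 0.521
grasp_force: 0.0
t: 2.8
eef_pos: [0.541, -0.1203, 0.0346]
tool_rot: [0.0, 1.0, -0.0, 0.001]
contact_force: [0.6, -0.4, 0.1]
gripper_width: 0.519
grasp_force: 0.0
t: 3.0
eef_pos: [0.5401, -0.1202, 0.0297]
tool_rot: [0.0, 1.0, -0.0, 0.0]
contact_force: [0.1, 0.0, 0.9]
gripper_width: 0.52
grasp_force: 0.0
```

```bash
python3 -m creep '[0,0,0.08,0,0.52,0,0,0,0,0.52]'; python3 -m creep '[0,0,0.06,0,0.52,0,0,0,0,0.52]';python3 -m creep '[0,0,0.06,0,0.52,0,0,0,0,0.52]'
```

```text
t: 3.2
eef_pos: [0.5397, -0.1201, 0.025]
tool_rot: [-0.0, 1.0, -0.0, -0.0]
contact_force: [-0.9, -0.8, -0.0]
gripper_width: 0.519
grasp_force: 0.0
t: 3.4
eef_pos: [0.5397, -0.1201, 0.0219]
tool_rot: [-0.0, 1.0, -0.0, -0.0]
contact_force: [0.4, 0.2, 0.8]
gripper_width: 0.515
grasp_force: 0.0
t: 3.6
eef_pos: [0.5397, -0.1201, 0.0189]
tool_rot: [-0.0, 1.0, -0.0, -0.0]
contact_force: [-1.2, 0.4, -0.0]
gripper_width: 0.521
grasp_force: 0.0
```

Scaled: 0.002 m is 0.04.

```bash
python3 -m creep '[0,0,0.04,0,0.52,0,0,0,0,0.52]'; python3 -m creep '[0,0,0.04,0,0.52,0,0,0,0,0.52]'
```

```text
t: 3.8
eef_pos: [0.5398, -0.1201, 0.0171]
tool_rot: [-0.0, 1.0, -0.0, -0.0]
contact_force: [0.1, 0.2, -0.1]
gripper_width: 0.522
grasp_force: 0.0
t: 4.0
eef_pos: [0.5401, -0.1202, 0.016]
tool_rot: [0.0, 1.0, -0.0, 0.0]
contact_force: [-2.8, 0.5, 6.6]
gripper_width: 0.52
grasp_force: 3.9
```

Contact came at TCP z≈0.016, so the tips stand 2 mm behind the TCP at 44 mm, as my linkage estimate predicted. Now the teal blank.

Scaled: -0.04 m is -0.8.

```bash
python3 -m creep '[0,0,-0.8,0,0.9,0,0,-0.8,0,0.9,0,0,0,0,0.9]'; python3 plan.py .606 -.1807 .0225 0
```

```text
t: 4.3
eef_pos: [0.5437, -0.1206, 0.1003]
tool_rot: [0.001, 1.0, -0.0, 0.005]
contact_force: [0.7, -0.8, 1.0]
gripper_width: 0.899
grasp_force: 0.0
t 4.3 phi -0.0 turn -0.0 q7 -1.57 d after turn [0.0623 0.0601 0.0778]
```

Scaled: 0.022 m is 0.44, 0.02 m is 0.4.

```bash
python3 -m creep '[0.44,0.4,0,0,0.9,0.44,0.4,0,0,0.9,0.44,0.4,0,0,0.9,0,0,0.4,0,0.9,0,0,0,0,0.9,0,0,0,0,0.9]'; python3 plan.py .606 -.1807 .0225 0
```

```text
t: 4.9
eef_pos: [0.6049, -0.1795, 0.0745]
tool_rot: [-0.0, 1.0, 0.0, -0.001]
contact_force: [0.3, -0.1, 0.7]
gripper_width: 0.898
grasp_force: 0.0
t 4.9 phi 0.0 turn 0.0 q7 -1.48 d after turn [0.0011 0.0012 0.052 ]
```

Scaled: 0.02 m is 0.4, 0.012 m is 0.24.

```bash
python3 -m creep '[0.02,0.02,0.4,0,0.9,0,0,0.4,0,0.9,0,0,0.24,0,0.9,0,0,0,0,0.9,0,0,0,0,0.4,0,0,0,0,0.4,0,0,0,0,0.4,0,0,0,0,0.4,0,0,0,0,0.4,0,0,0,0,0.4]' 40; python3 plan.py .4248 .2675 .12 
```

```text
t: 5.9
eef_pos: [0.6079, -0.1813, 0.0249]
tool_rot: [0.0, 1.0, -0.0, 0.001]
contact_force: [-2.0, 0.9, 5.5]
gripper_width: 0.487
grasp_force: 39.8
t 5.9 phi -0.0 turn -0.0 q7 -1.5 d after turn [-0.1832 -0.4487 -0.0951]
```

```bash
python3 -m creep '[0,0,-0.2,0,0.4,0,0,-0.3,0,0.4,0,0,-0.4,0,0.4,0,0,-0.5,0,0.4,0,0,-0.5,0,0.4,0,0,0,0,0.4,0,0,0,0,0.4]'; python3 - <<'E'
from h import *
a=eyes.read_camera("side");
cv2.imwrite("pics/s1.png",cv2.resize(a[150:350,180:440],None,fx=3,fy=3,interpolation=cv2.INTER_CUBIC))
E
python3 plan.py .4248 .2675 .12 
```

```text
t: 6.6
eef_pos: [0.6074, -0.1813, 0.1198]
tool_rot: [0.0, 1.0, -0.0, 0.001]
contact_force: [0.0, 0.5, -1.8]
gripper_width: 0.484
grasp_force: 40.5
t 6.7 phi -0.0 turn -0.0 q7 -1.47 d after turn [-0.182  -0.4486 -0.0013]
```

View pics/s1.png

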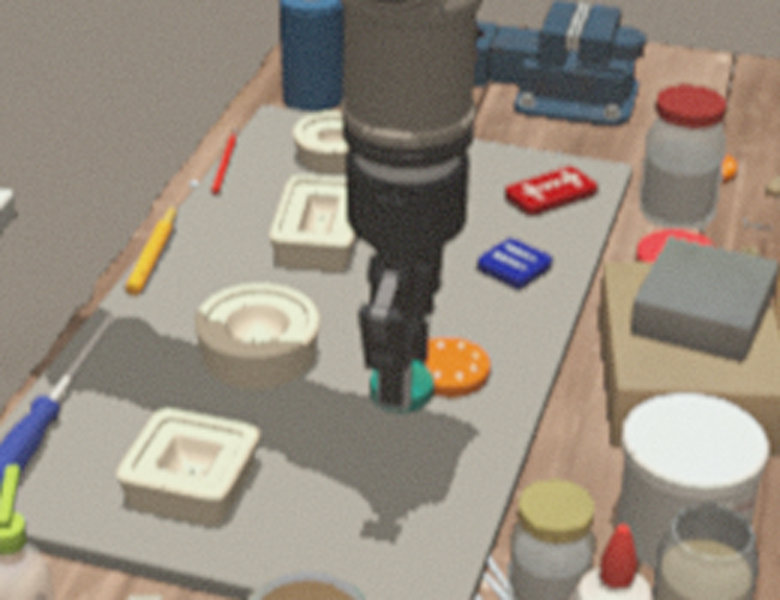

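The teal disc at crop (402,385) is held level between the fingers, with the other items undisturbed. Carrying it to the small round mould.

Scaled: -0.031 m is -0.62, -0.015 m is -0.3.

```bash
python3 -m creep '[-0.12,-0.3,0,0,0.4,-0.25,-0.62,0,0,0.4,-0.25,-0.62,0,0,0.4,-0.25,-0.62,0,0,0.4,-0.25,-0.62,0,0,0.4,-0.25,-0.62,0,0,0.4,-0.25,-0.62,0,0,0.4,-0.25,-0.62,0,0,0.4,-0.25,-0.62,0,0,0.4,-0.25,-0.62,0,0,0.4,-0.25,-0.62,0,0,0.4,-0.25,-0.62,0,0,0.4,-0.25,-0.62,0,0,0.4,-0.25,-0.62,0,0,0.4,-0.25,-0.62,0,0,0.4,0,0,0,0,0.4,0,0,0,0,0.4,0,0,0,0,0.4]'; python3 plan.py .426 .2675 .051
```

```text
t: 8.45
eef_pos: [0.4254, 0.2668, 0.1177]
tool_rot: [0.001, 1.0, -0.0, -0.001]
contact_force: [0.7, -0.1, -0.4]
gripper_width: 0.486
grasp_force: 40.6
t 8.4 phi -0.0 turn -0.0 q7 -2.41 d after turn [ 0.0006 -0.0007  0.0667]
```

```bash
python3 -m creep '[0,-0.01,0.4,0,0.4,0,0,0.4,0,0.4,0,0,0.3,0,0.4,0,0,0.1,0,0.4,0,0,0,0,0.4,0,0,0,0,0.4]'; python3 -m creep '[0,0,0.06,0,0.4,0,0,0.06,0,0.4,0,0,0,0,0.4]'; python3 -m creep '[0,0,0.04,0,0.4,0,0,0,0,0.4]'
```

```text
t: 9.05
eef_pos: [0.4265, 0.2682, 0.0588]
tool_rot: [-0.0, 1.0, -0.001, 0.0]
contact_force: [0.1, 0.0, -0.3]
gripper_width: 0.487
grasp_force: 40.6
t: 9.35
eef_pos: [0.426, 0.2683, 0.0522]
tool_rot: [0.0, 1.0, -0.0, 0.0]
contact_force: [-0.5, 0.5, -0.1]
gripper_width: 0.483
grasp_force: 40.6
t: 9.55
eef_pos: [0.4262, 0.2685, 0.0508]
tool_rot: [0.0, 1.0, -0.0, 0.0]
contact_force: [-1.4, -0.9, 7.2]
gripper_width: 0.483
grasp_force: 41.3
```

Scaled: -0.03 m is -0.6, -0.02 m is -0.4.

```bash
python3 -m creep '[0,0,0,0,0.55,0,0,0,0,0.65,0,0,0,0,0.65,0,0,-0.1,0,0.75,0,0,-0.2,0,0.8,0,0,-0.4,0,0.95,0,0,-0.6,0,0.95,0,0,0,0,0.95,0,0,0,0,0.95]'; python3 plan.py .6355 .2535 .12 46.3
```

```text
t: 10.45
eef_pos: [0.4266, 0.2687, 0.1164]
tool_rot: [-0.001, 1.0, -0.0, 0.001]
contact_force: [-0.1, -0.2, -1.0]
gripper_width: 0.953
grasp_force: 0.0
t 10.4 phi -0.0 turn -0.809 q7 -2.41 d after turn [ 0.1333  0.1615 -0.0036]
```

Scaled: 0.027 m is 0.54, 0.022 m is 0.44.

```bash
python3 -m creep '[0,0,0,-0.135,0.8,0,0,0,-0.135,0.8,0,0,0,-0.135,0.8,0,0,0,-0.135,0.8,0,0,0,-0.135,0.8,0,0,0,-0.134,0.8,0.44,0.54,0,0,0.8,0.44,0.54,0,0,0.8,0.44,0.54,0,0,0.8,0.44,0.54,0,0,0.8,0.44,0.54,0,0,0.8,0.44,0.54,0,0,0.8,0,0,0.4,0,0.8,0,0,0.2,0,0.8,0,0,0,0,0.8,0,0,0,0,0.8]'; python3 plan.py .6355 .2535 .0235 46.3
```

```text
t: 12.05
eef_pos: [0.6331, 0.2524, 0.0849]
tool_rot: [-0.0, 0.919, 0.394, -0.001]
contact_force: [-0.4, -0.4, 0.1]
gripper_width: 0.8
grasp_force: 0.0
t 12.1 phi 46.4 turn 0.002 q7 -1.48 d after turn [0.0024 0.001  0.0614]
```

```bash
python3 -m creep '[0.04,0.02,0.4,0,0.8,0,0,0.4,0,0.8,0,0,0.4,0,0.8,0,0,0.02,0,0.8,0,0,0,0,0.4,0,0,0,0,0.4,0,0,0,0,0.4,0,0,0,0,0.4,0,0,0,0,0.4]' 45; python3 -m creep '[0,0,-0.2,0,0.4,0,0,-0.3,0,0.4,0,0,-0.4,0,0.4,0,0,-0.5,0,0.4,0,0,-0.5,0,0.4,0,0,0,0,0.4,0,0,0,0,0.4]'; python3 plan.py .455 .1247 .12 98.1 
```

```text
t: 12.95
eef_pos: [0.6373, 0.2533, 0.0257]
tool_rot: [-0.0, 0.919, 0.393, 0.001]
contact_force: [-0.4, 0.4, 6.2]
gripper_width: 0.494
grasp_force: 46.5
t: 13.65
eef_pos: [0.6367, 0.2528, 0.1203]
tool_rot: [0.0, 0.919, 0.393, 0.001]
contact_force: [0.4, 0.8, -1.6]
gripper_width: 0.498
grasp_force: 45.9
t 13.7 phi 46.3 turn -0.904 q7 -1.46 d after turn [-0.1012 -0.198   0.0003]
```

Scaled: -0.028 m is -0.56, -0.016 m is -0.32.

```bash
python3 -m creep '[0,0,0,-0.1,0.4,0,0,0,-0.134,0.4,0,0,0,-0.134,0.4,0,0,0,-0.134,0.4,0,0,0,-0.134,0.4,0,0,0,-0.134,0.4,0,0,0,-0.134,0.4,0,0,0,0,0.4,-0.14,-0.28,0,0,0.4,-0.28,-0.56,0,0,0.4,-0.28,-0.56,0,0,0.4,-0.28,-0.56,0,0,0.4,-0.28,-0.56,0,0,0.4,-0.28,-0.56,0,0,0.4,-0.28,-0.56,0,0,0.4,-0.16,-0.32,0,0,0.4,0,0,0,0,0.4,0,0,0,0,0.4,0,0,0,0,0.4]'; python3 plan.py .455 .1255 .0557 98.1
```

```text
t: 15.55
eef_pos: [0.4555, 0.1276, 0.1195]
tool_rot: [-0.0, 0.656, 0.755, 0.001]
contact_force: [-0.7, -0.0, -2.1]
gripper_width: 0.494
grasp_force: 46.0
t 15.6 phi 98.1 turn -0.0 q7 -0.6 d after turn [-0.0021 -0.0008  0.0638]
```

Scaled: 0.02 m is 0.4, 0.012 m is 0.24.

```bash
python3 -m creep '[-0.04,-0.01,0.4,0,0.4,0,0,0.4,0,0.4,0,0,0.24,0,0.4,0,0,0.1,0,0.4,0,0,0,0,0.4,0,0,0,0,0.4]'; python3 -m creep '[0,0,0.06,0,0.4,0,0,0.04,0,0.4,0,0,0,0,0.4]'; python3 -m creep '[0,0,0.04,0,0.4,0,0,0,0,0.4]'
```

```text
t: 16.15
eef_pos: [0.4548, 0.1252, 0.0628]
tool_rot: [0.0, 0.655, 0.756, 0.0]
contact_force: [-0.1, 0.5, -1.1]
gripper_width: 0.493
grasp_force: 46.0
t: 16.45
eef_pos: [0.4543, 0.1246, 0.0573]
tool_rot: [0.0, 0.655, 0.755, 0.0]
contact_force: [-0.4, -0.3, -1.3]
gripper_width: 0.49
grasp_force: 46.0
t: 16.65
eef_pos: [0.4545, 0.1247, 0.0556]
tool_rot: [0.0, 0.655, 0.755, 0.0]
contact_force: [-1.1, -0.7, 3.3]
gripper_width: 0.493
grasp_force: 46.4
```

```bash
python3 -m creep '[0,0,0.01,0,0.55,0,0,0,0,0.65,0,0,0,0,0.65,0,0,-0.1,0,0.75,0,0,-0.2,0,0.8,0,0,-0.4,0,0.85,0,0,-0.6,0,0.85,0,0,0,0.15,0.85,0,0,0,0.15,0.85,0,0,0,0.15,0.85,0,0,0,0.142,0.85,0,0,0,0,0.85,0,0,0,0,0.85]'; python3 plan.py .627 .1265 .0225 64.2
```

```text
t: 17.95
eef_pos: [0.4544, 0.1249, 0.1204]
tool_rot: [0.0, 0.846, 0.533, 0.0]
contact_force: [-0.1, 0.1, -0.3]
gripper_width: 0.85
grasp_force: 0.0
t 17.9 phi 64.4 turn 0.004 q7 -1.11 d after turn [0.0766 0.1547 0.0979]
```

Scaled: 0.031 m is 0.62, 0.02 m is 0.4.

```bash
python3 -m creep '[0.306,0.62,0,0,0.85,0.306,0.62,0,0,0.85,0.306,0.62,0,0,0.85,0.306,0.62,0,0,0.85,0.306,0.62,0,0,0.85,0,0,0.4,0,0.85,0,0,0.2,0,0.85,0,0,0,0,0.85,0,0,0,0,0.85]'; python3 plan.py .627 .1265 .0225 64.2
```

```text
t: 18.85
eef_pos: [0.6263, 0.1263, 0.0899]
tool_rot: [-0.0, 0.847, 0.532, -0.0]
contact_force: [0.5, -0.3, 0.4]
gripper_width: 0.848
grasp_force: 0.0
t 18.9 phi 64.3 turn 0.002 q7 -1.05 d after turn [0.0005 0.0005 0.0674]
```

```bash
python3 -m creep '[0.01,0.01,0.4,0,0.85,0,0,0.4,0,0.85,0,0,0.4,0,0.85,0,0,0.14,0,0.85,0,0,0,0,0.45,0,0,0,0,0.45,0,0,0,0,0.45,0,0,0,0,0.45,0,0,0,0,0.45]' 45; python3 -m creep '[0,0,-0.2,0,0.45,0,0,-0.3,0,0.45,0,0,-0.4,0,0.45,0,0,-0.5,0,0.45,0,0,-0.5,0,0.45,0,0,0,0.1,0.45,0,0,0,0,0.45]'; python3 plan.py .4622 -.2065 .12 89 
```

```text
t: 19.75
eef_pos: [0.6286, 0.1268, 0.0242]
tool_rot: [0.0, 0.847, 0.532, 0.001]
contact_force: [-1.5, -0.5, 6.9]
gripper_width: 0.567
grasp_force: 47.2
t: 20.45
eef_pos: [0.6285, 0.1266, 0.1199]
tool_rot: [0.001, 0.873, 0.488, 0.001]
contact_force: [-0.3, -0.7, -2.4]
gripper_width: 0.569
grasp_force: 46.6
t 20.4 phi 58.4 turn -0.534 q7 -1.12 d after turn [-3.359e-01 -1.604e-01 -1.000e-04]
```

```bash
python3 -m creep '[0,0,0,-0.134,0.45,0,0,0,-0.134,0.45,0,0,0,-0.134,0.45,0,0,0,-0.132,0.45,-0.28,-0.134,0,0,0.45,-0.56,-0.268,0,0,0.45,-0.56,-0.268,0,0,0.45,-0.56,-0.268,0,0,0.45,-0.56,-0.268,0,0,0.45,-0.56,-0.268,0,0,0.45,-0.56,-0.268,0,0,0.45,-0.56,-0.268,0,0,0.45,-0.56,-0.268,0,0,0.45,-0.56,-0.268,0,0,0.45,-0.56,-0.268,0,0,0.45,-0.56,-0.268,0,0,0.45,-0.28,-0.134,0,0,0.45,0,0,0,0,0.45,0,0,0,0,0.45,0,0,0,0,0.45]'; python3 plan.py .463 -.206 .0542 89
```

```text
t: 22.45
eef_pos: [0.4619, -0.2059, 0.118]
tool_rot: [0.0, 0.712, 0.702, 0.0]
contact_force: [-0.4, -0.2, -1.9]
gripper_width: 0.565
grasp_force: 46.6
t 22.4 phi 89.1 turn 0.002 q7 -0.03 d after turn [-0.0001  0.0011  0.0638]
```

```bash
python3 -m creep '[0,0.01,0.4,0,0.45,0,0,0.4,0,0.45,0,0,0.24,0,0.45,0,0,0.1,0,0.45,0,0,0,0,0.45,0,0,0,0,0.45]'; python3 -m creep '[0,0,0.06,0,0.45,0,0,0.04,0,0.45,0,0,0,0,0.45]'; python3 -m creep '[0,0,0.04,0,0.45,0,0,0,0,0.45]'
```

```text
t: 23.05
eef_pos: [0.4627, -0.2068, 0.0613]
tool_rot: [0.0, 0.713, 0.702, 0.0]
contact_force: [1.0, -0.5, -1.0]
gripper_width: 0.563
grasp_force: 46.6
t: 23.35
eef_pos: [0.4621, -0.2071, 0.0558]
tool_rot: [0.0, 0.713, 0.701, -0.0]
contact_force: [0.1, -0.1, -1.0]
gripper_width: 0.565
grasp_force: 46.6
t: 23.55
eef_pos: [0.4623, -0.2071, 0.0541]
tool_rot: [0.0, 0.713, 0.701, -0.0]
contact_force: [-1.3, -0.7, 2.8]
gripper_width: 0.563
grasp_force: 47.0
```

```bash
python3 -m creep '[0,0,0.01,0,0.62,0,0,0,0,0.7,0,0,0,0,0.7,0,0,-0.1,0,0.8,0,0,-0.2,0,0.9,0,0,-0.4,0,1.0,0,0,-0.6,0,1.0,0,0,0,0,1.0,0,0,0,0,1.0]'; python3 plan.py .6062 -.0302 .0195
```

```text
t: 24.45
eef_pos: [0.4626, -0.2073, 0.1194]
tool_rot: [0.001, 0.713, 0.701, 0.0]
contact_force: [-0.4, -0.3, 0.1]
gripper_width: 1.005
grasp_force: 0.0
t 24.4 phi 89.1 turn -0.0 q7 -0.03 d after turn [0.1795 0.1407 0.0999]
```

```bash
python3 -m creep '[0.512,0.402,0,0,1.0,0.512,0.402,0,0,1.0,0.512,0.402,0,0,1.0,0.512,0.402,0,0,1.0,0.512,0.402,0,0,1.0,0.512,0.402,0,0,1.0,0.512,0.402,0,0,1.0,0,0,0.4,0,1.0,0,0,0.2,0,1.0,0,0,0,0,1.0,0,0,0,0,1.0]'; python3 plan.py .6062 -.0302 .0195
```

```text
t: 25.55
eef_pos: [0.6049, -0.0311, 0.0878]
tool_rot: [-0.0, 0.713, 0.701, -0.001]
contact_force: [-0.7, 0.2, -0.2]
gripper_width: 0.996
grasp_force: 0.0
t 25.6 phi 89.0 turn -0.0 q7 -0.43 d after turn [0.0009 0.0013 0.0683]
```

Scaled: 0.02 m is 0.4, 0.008 m is 0.16.

```bash
python3 -m creep '[0.02,0.02,0.4,0,1.0,0,0,0.4,0,1.0,0,0,0.4,0,1.0,0,0,0.16,0,1.0,0,0,0,0,0.6,0,0,0,0,0.6,0,0,0,0,0.6,0,0,0,0,0.6,0,0,0,0,0.6]' 45; python3 -m creep '[0,0,-0.2,0,0.6,0,0,-0.3,0,0.6,0,0,-0.4,0,0.6,0,0,-0.5,0,0.6,0,0,-0.5,0,0.6,0,0,0,0,0.6,0,0,0,0,0.6]'; python3 plan.py .4588 -.0495 .12 
```

```text
t: 26.45
eef_pos: [0.6076, -0.0292, 0.0217]
tool_rot: [0.001, 0.713, 0.701, 0.001]
contact_force: [-1.4, -1.2, 7.0]
gripper_width: 0.715
grasp_force: 49.6
t: 27.15
eef_pos: [0.607, -0.0291, 0.1164]
tool_rot: [0.001, 0.713, 0.701, 0.001]
contact_force: [0.3, -1.1, -3.1]
gripper_width: 0.719
grasp_force: 49.2
t 27.1 phi 89.1 turn -0.0 q7 -0.41 d after turn [-0.0227 -0.1479 -0.0036]
```

Scaled: -0.0296 m is -0.592, -0.0148 m is -0.296.

```bash
python3 -m creep '[-0.042,-0.296,0,0,0.6,-0.084,-0.592,0,0,0.6,-0.084,-0.592,0,0,0.6,-0.084,-0.592,0,0,0.6,-0.084,-0.592,0,0,0.6,-0.042,-0.296,0,0,0.6,0,0,0,0,0.6,0,0,0,0,0.6,0,0,0,0,0.6]'; python3 plan.py .4588 -.0485 .0557
```

```text
t: 28.05
eef_pos: [0.4594, -0.0474, 0.1153]
tool_rot: [0.0, 0.713, 0.701, 0.0]
contact_force: [0.5, -0.5, -0.9]
gripper_width: 0.722
grasp_force: 49.3
t 28.1 phi 89.1 turn -0.0 q7 -0.36 d after turn [-0.0011 -0.0005  0.0596]
```

Scaled: 0.02 m is 0.4, 0.008 m is 0.16.

```bash
python3 -m creep '[-0.02,0,0.4,0,0.6,0,0,0.4,0,0.6,0,0,0.16,0,0.6,0,0,0.1,0,0.6,0,0,0,0,0.6,0,0,0,0,0.6]'; python3 -m creep '[0,0,0.06,0,0.6,0,0,0.04,0,0.6,0,0,0,0,0.6]'; python3 -m creep '[0,0,0.04,0,0.6,0,0,0,0,0.6]'
```

```text
t: 28.65
eef_pos: [0.459, -0.0485, 0.0628]
tool_rot: [0.0, 0.713, 0.701, 0.0]
contact_force: [0.3, -0.9, -0.8]
gripper_width: 0.718
grasp_force: 49.3
t: 28.95
eef_pos: [0.4583, -0.0488, 0.0573]
tool_rot: [0.0, 0.713, 0.701, -0.0]
contact_force: [-0.7, 0.1, -0.7]
gripper_width: 0.718
grasp_force: 49.3
t: 29.15
eef_pos: [0.4586, -0.0488, 0.0557]
tool_rot: [0.0, 0.713, 0.701, -0.0]
contact_force: [-0.3, -0.4, 4.4]
gripper_width: 0.719
grasp_force: 49.9
```

Contact. I'll release, lift, back away and check all four.

Scaled: -0.04 m is -0.8, 0.04 m is 0.8.

```bash
python3 -m creep '[0,0,0.01,0,0.78,0,0,0,0,0.85,0,0,0,0,0.85,0,0,-0.1,0,0.9,0,0,-0.2,0,1.0,0,0,-0.4,0,1.0,0,0,-0.8,0,1.0,0,0,-0.8,0,1.0,0,0.8,0,0,1.0,0,0.8,0,0,1.0,0,0.8,0,0,1.0,0,0.8,0,0,1.0,0,0.8,0,0,1.0,0,0.8,0,0,1.0,0,0.8,0,0,1.0,0,0.8,0,0,1.0,0,0,0,0,1.0,0,0,0,0,1.0]'; python3 - <<'E'
from h import *
for n in("top","side"):cv2.imwrite(f"pics/{n}2.png",eyes.read_camera(n))
a=cv2.imread("pics/top2.png")
cv2.imwrite("pics/top2c.png",cv2.resize(a[170:350,155:455],None,fx=2.66,fy=2.66,interpolation=cv2.INTER_CUBIC))
E
```

```text
t: 30.95
eef_pos: [0.7784, -0.0534, 0.1697]
tool_rot: [-0.001, 0.713, 0.701, 0.0]
contact_force: [0.5, -0.4, -0.7]
gripper_width: 1.001
grasp_force: 0.0
```

View pics/top2c.png

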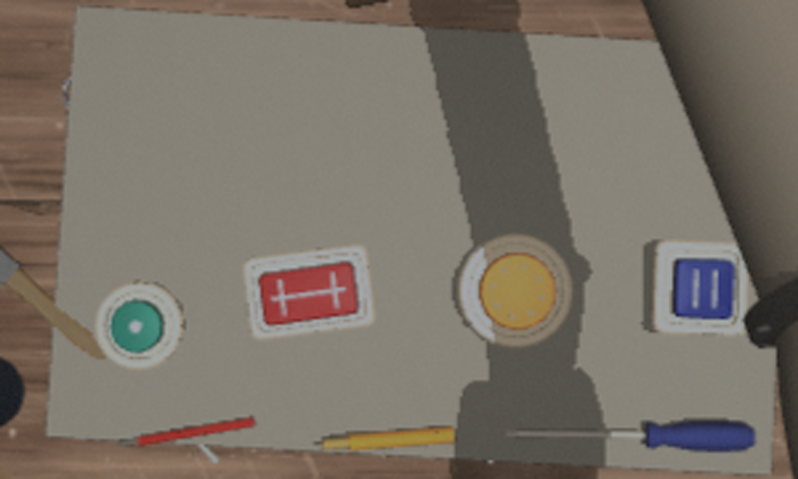

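View pics/side2.png

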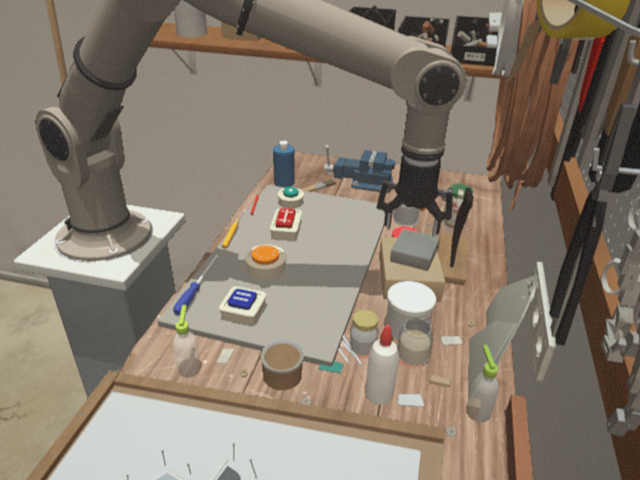

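All four blanks sit in their moulds in both views, and the spray can (side 284,165) and flux bottle (side 185,345) are standing. A quick check of the centring and height numbers:

```bash
python3 - <<'E'
from h import *
hs=cv2.cvtColor(cv2.imread("pics/top2.png"),cv2.COLOR_BGR2HSV)
for a,lo,hi,s,z in(("mL .4587 -.0495",(8,120,60),(28,255,255),(349,279),.066),("mS .4248 .2673",(75,90,50),(95,255,255),(206,292),.058),("mSq .4622 -.2065",(110,90,50),(130,255,255),(420,278),.062),("mO .455 .1245",(0,120,60),(6,255,255),(271,280),.062)):
    m=cv2.morphologyEx(cv2.inRange(hs,lo,hi),cv2.MORPH_CLOSE,np.ones((5,5)));fit(a,"top",m,s,z)
h=cv2.cvtColor(cv2.imread("pics/side2.png"),cv2.COLOR_BGR2HSV)
a,b=cv2.imread("pics/side0.png"),cv2.imread("pics/side2.png")
for n,(u,v,w,k) in{"can":(265,138,35,50),"flux":(170,300,35,80)}.items():print(n,"mean change",np.abs(a[v:v+k,u:u+w].astype(int)-b[v:v+k,u:u+w]).mean())
cv2.imwrite("pics/side2c.png",cv2.resize(b[175:330,210:330],None,fx=4.5,fy=3.8,interpolation=cv2.INTER_CUBIC))
E
```

```text
mL .4587 -.0495 top rect [458.5 -49.3] [61.2 61.5] 27.2 centroid 458.4 -49.6
mS .4248 .2673 top rect [425.8 266.6] [39.8 39.6] 1.3 centroid 425.2 266.6
mSq .4622 -.2065 top rect [ 462.1 -206.1] [47.7 48.2] 86.1 centroid 461.9 -206.3
mO .455 .1245 top rect [453.8 124.1] [41.5 77.4] 8.8 centroid 453.9 124.3
can mean change 3.2584761904761903
flux mean change 2.0308333333333333
```

View pics/side2c.png

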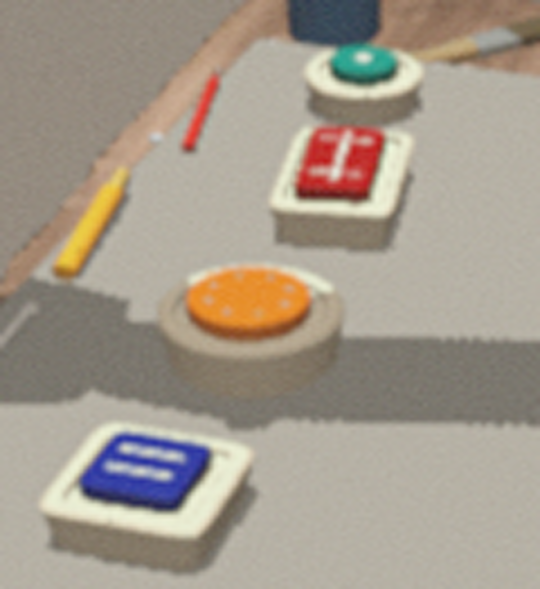

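All four are within about 1.5 mm of centre, square with their moulds and lying flat. Handing in.

```bash
python3 -c "
from station import bot
print(bot.hand_in())"
```

```text
the job is handed in; nothing more can be done
None
```

I handed the job in at about 31 s with all four blanks flat in their own moulds, within about 1.5 mm of centre and square by the camera images, and the spray can and flux bottle standing where they were; hand-in gave no verdict.

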